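# Release a battery pack from its locked charger

## Task

The battery pack standing in the bench charger is charged. Slide the charger's lock tab fully aside so that its fork no longer sits under the release button, press the button to free the pack, then lift the pack out and stand it upright in the empty pocket of the plywood block, next to the spare pack. Set it down, do not drop it, and leave the spare pack standing where it is.

Things in the scene. Friction and masses are not known exactly. Their poses are not given: they have to be found in the camera images.
- charger: grey bench charger, 100 (x) by 195 mm (y), screwed down; deck 45 mm above the worktop. Origin on the worktop, z up. Toward +y: well for the pack, 57 x 65 mm, centred at (0, +50) mm, rim at 45 mm. Toward -y: release button, axis at (0, -22) mm, then the lock tab, sliding along y. Between well and button a 60.5 mm high tower with the steel latch bolt, whose nose holds down the pack's ledge
- lock_tab (a joint): how far the lock tab has been slid, m: 0 = fork fully under the button's head (starts 0 to 0.002), 0.022 = end of travel, away from the button, toward the charger's -y. Below 0.015 the fork stops the button. About 2 N moves it; it stays where it is left
- tab_grip (a point): centre of the top of the lock tab's black ribbed thumb grip, 71.5 mm above the worktop; moves with the tab. The grip is 12 mm wide (charger's x), 24 mm long (charger's y) and stands free from 53.5 to 71.5 mm height, above two low steel guide rails beside the steel fork. When locked it is centred at (0, -62) mm on the charger, 40 mm from the button's axis
- release_button (a joint): how far the release button is pressed, m: 0 = up, 0.0075 = fully down. It springs back. Each mm draws the latch bolt back 1 mm; the pack comes free between 0.003 and 0.005. Pressing fully takes about 5 to 10 N
- button_top (a point): centre of the top of the release button's black round mushroom head, 24 mm across, 61.5 mm above the worktop when up; pressed straight down
- pack: the pack in the charger, 80 mm high, 0.2 to 0.45 kg: black base 54 x 62 mm (x, y), 34 mm high, then a grey upper body 42 (x) by 50 mm (y) to grip, set back 6 mm all round (the ledge). Origin at the centre of its underside, z up. Latched, its underside is 14 mm above the worktop; freed, a spring plate raises it up to 12 mm, and it stands 1.5 mm free on each side, to be drawn straight up
- spare_pack: a second, identical pack, standing in the other pocket of the plywood block; leave it there. Origin at the centre of its underside
- rack: plywood storage block, 90 x 200 x 30 mm high, screwed to the worktop, with two pockets side by side along its y, centres at y = -47 and +47 mm, each 64 mm (x) by 72 mm (y), 18 mm deep. Origin at the centre of its underside
- empty_bay (a point): centre of the floor of the empty pocket (the rack's -y one), 12 mm above the worktop; axes as the rack's. The pack goes in with its base's long side (its y) along the rack's y, either way round

How it is judged:
By the outcome, as a careful person would: the job done as asked, in the order asked, and still so for the second after the job is handed in, with the robot touching nothing.
It also fails if it takes over 58 s, if anything falls off the work surface, if the arm or the gripper's body presses on something with over 40 N, if the wrist force passes 120 N, or if a joint passes its speed limit or range.

## Robot

A 6-joint arm with a two-finger parallel gripper is mounted at the origin on a cart in front of the work surface, level with it; the furniture and walls round the work are solid. World frame = base frame: x ahead of the robot, y to its left, z up, the work surface at z = 0. Lengths are in m, angles in rad, forces in N, time in s.
With the tool pointing down it reaches from about 0.3 to 0.775 m from the base axis. Payload 14.6 kg.
Tool frame: the origin (TCP) lies midway between the tips of the shut fingers; the grasp point (between the pads) lies 19 mm behind it; z points along the fingers, y is the line along which they close (so a half turn about z gives the same grasp; the last joint's range is limited). The gripper opens to 94 mm and grips with 3 to 60 N. Pads are 16 mm wide; open, the fingers measure 119 mm over their backs; the gripper's body (75 mm by 177 mm) begins 78 mm behind the grasp point.
Start: joints at [1.125, 0.3, 1.521, -0, 1.321, -0.067], TCP at [0.203, 0.511, 0.205] pointing down, gripper open.
Joint ranges: [-3.03, 3.03], [-0.79, 2.21], [0.23, 2.52], [-1.04, 4.18], [0, 3.07], [-2.55, 2.55]. Speed limits (rad/s): [2.22, 2.22, 2.57, 3.14, 3.14, 3.14].

## Interface

Orientations are given as [roll, pitch, yaw] about the fixed x, y, z axes, in that order (R = Rz(yaw) Ry(pitch) Rx(roll)).
In Python, from station import ctrl gives the robot as it stands. The module is installed in compiled form; this text tells all that it offers.
- The arm moves only by the tool servo_tool, never from a script. Its argument "plan" is a list of rows, each a list of 7 numbers: the opening in per cent of the stroke, from 0 (shut) to 100 (fully open), then the shift along the tool's x, y, z in m, then the turn, a rotation vector about the tool's x, y, z in rad. A call has exactly 8 rows; each row shifts and turns the commanded pose from where the row before left it, along the tool's axes as they then stand; what a row does not reach is not made up. A row lasts 1/8 s, in which the tool goes at most 62.5 mm and 10.7 degrees, less where a joint would pass 70% of its speed; a pose out of reach is approached as far as the arm can. A call with a gripper value outside its range is refused whole. The fingers move at their own pace and stop on an object; "force" is the grip in N (left out, the last holds). Time passes only in rows, so rows that do not move let the fingers close, or fill a call up. It gives the time, the measured TCP pose, the force, the opening and the grip force at its end, in the units of the state.
- ctrl.get_obs(): the state, without advancing time (a new reading comes with each control period).
- ctrl.camera(name): name is "side" or "top" or "wrist"; returns a dict with "pixels" (384x512x3 uint8, red, green, blue), "z_map" (384x512 float32, m along the optical axis (not along the pixel's ray), 0 where there is no reading), "mtx" (3x3 intrinsics, pixels), "pose" (4x4, takes a point from camera to world coordinates). Camera axes: x right, y up, looking along -z (the intrinsics and any distortion apply to the point x, -y, -z); pixel columns grow to the right and rows downward; lengths in m; the calibration is good to about 2 mm. A picture is of the moment at which its call begins.
- ctrl.hand_in(): hands the job in; it is judged then, once.
The state is a dict: "time_s": time; "qpos": joint angles; "joint_vel": joint speeds; "tau": joint torques, N m; "ee_pos": TCP position; "eef_rot": TCP orientation; "force": force on the tool from outside, world axes, zero at the start; "moment": the same for the moment, N m; "grip_width": finger opening in m; "grip_force": force on a finger pad.
Only numpy, scipy, OpenCV 4.12 (cv2) and the standard library are available. Lean on these libraries where they do the work, as an engineer would, in place of code of your own. Each camera call takes 0.05 s, during which the arm holds its last target. There are 200 camera calls.

## Working session

There is one attempt and no reset: what is moved stays moved. The work goes in short steps, Python scripts to look and compute and a tool call to move; the robot and the scene stay as the last step left them, time stands still between calls to the robot, and variables do not carry over. Pictures are saved under pics/ and viewed, at most 10 in all, crops included, and the job is handed in when it is done.

Besides the shell and the picture viewer there is one more tool, called after "Call:" in YAML: its name, and indented under it one key for each argument. servo_tool: Moves the arm, as the interface text tells. Its arguments: {"type":"object","properties":{"plan":{"type":"array","items":{"type":"array","items":{"type":"number"}}},"force":{"type":"number"}},"required":["plan"]}

```bash
mkdir -p pics; python3 - <<'E'
from station import ctrl
import cv2,numpy as np
o=ctrl.get_obs();print({k:np.round(v,3) for k,v in o.items()})
ims=[]
for n in("top","side"):
    c=ctrl.camera(n);np.savez(f"{n}0.npz",**c);cv2.imwrite(f"pics/{n}0.png",c["pixels"][...,::-1]);print(n,c["mtx"],np.round(c["pose"],3))
E
```

```text
{'time_s': np.float64(0.0), 'qpos': array([ 1.125,  0.3  ,  1.522, -0.   ,  1.321, -0.067]), 'joint_vel': array([ 0.001,  0.   ,  0.   ,  0.001, -0.001,  0.   ]), 'tau': array([ 1.0000e-03, -5.3183e+01, -3.5271e+01,  7.1000e-02,  2.5000e-02,
       -0.0000e+00]), 'ee_pos': array([0.203, 0.511, 0.205]), 'eef_rot': array([-3.14 , -0.   ,  2.763]), 'force': array([-0.605, -0.158, -0.893]), 'moment': array([-0.031,  0.027,  0.014]), 'grip_force': np.float64(0.0), 'grip_width': np.float64(0.094)}
top [[492.49780059   0.         254.24778667]
 [  0.         492.49780059 185.14222043]
 [  0.           0.           1.        ]] [[ 2.200e-02  9.920e-01 -1.230e-01  3.260e-01]
 [-1.000e+00  2.200e-02 -1.000e-03  1.000e-03]
 [ 2.000e-03  1.230e-01  9.920e-01  1.132e+00]
 [ 0.000e+00  0.000e+00  0.000e+00  1.000e+00]]
side [[361.69023127   0.         250.8181582 ]
 [  0.         361.69023127 191.99619682]
 [  0.           0.           1.        ]] [[-0.999 -0.001  0.047  0.501]
 [ 0.04  -0.528  0.848  0.743]
 [ 0.024  0.849  0.527  0.538]
 [ 0.     0.     0.     1.   ]]
```

View pics/top0.png

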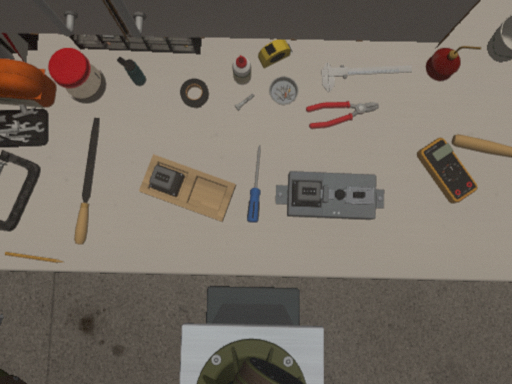

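View pics/side0.png

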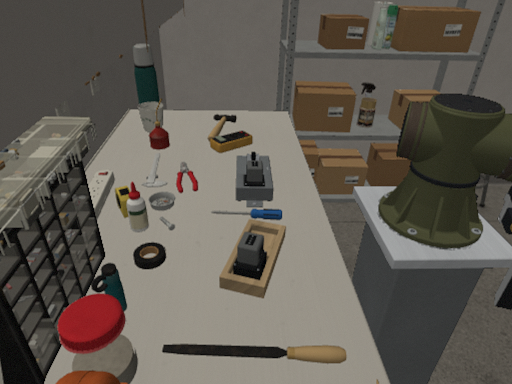

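The top view shows the charger at about (332,195) px, with its pack on the left (308,193), the button at (340,195) and the grip at (359,195). The rack is at (188,187), with the spare at (166,178) and the empty pocket at (210,193). The side view agrees with this, and the way is clear.

```bash
cat > h.py <<'E'
import numpy as np,cv2
def cloud(c):
    z=c["z_map"].astype(float);K=c["mtx"];h,w=z.shape
    u,v=np.meshgrid(np.arange(w),np.arange(h))
    p=np.stack([(u-K[0,2])/K[0,0]*z,-(v-K[1,2])/K[1,1]*z,-z],-1)
    P=p@c["pose"][:3,:3].T+c["pose"][:3,3];P[z==0]=np.nan
    return P
def ray(c,u,v,h):
    K=c["mtx"];d=c["pose"][:3,:3]@np.array([(u-K[0,2])/K[0,0],-(v-K[1,2])/K[1,1],-1])
    o=c["pose"][:3,3];return o+d*(h-o[2])/d[2]
E
python3 - <<'E'
from h import *
c=np.load("top0.npz");P=cloud(c)
def rect(box,lo,hi,name):
    u0,v0,u1,v1=box;Q=P[v0:v1,u0:u1].reshape(-1,3);Q=Q[(Q[:,2]>lo)&(Q[:,2]<hi)]
    r=cv2.minAreaRect((Q[:,:2]*1000).astype(np.float32));print(name,len(Q),np.round(r[0],1),np.round(r[1],1),round(r[2],2),np.median(Q[:,2]).round(4))
rect((280,160,390,230),.037,.053,"charger deck")
rect((280,160,330,230),.085,.11,"pack top")
rect((330,160,350,230),.056,.068,"button")
rect((348,160,375,230),.066,.08,"grip")
rect((130,140,245,230),.02,.04,"rack")
rect((130,140,200,230),.08,.11,"spare top")
print(np.nanmedian(P[240:260,200:280,2]))
im=c["pixels"][150:230,130:390,::-1];cv2.imwrite("pics/crop.png",cv2.resize(im,None,fx=3,fy=3,interpolation=2))
E
```

```text
charger deck 2889 [ 443.2 -170.7] [193.8 100.4] 88.72 0.0446
pack top 464 [ 443.2 -113.5] [42.8 49.6] 1.05 0.0935
button 91 [ 442.1 -187.3] [46.4 23.2] 68.6 0.06
grip 69 [ 441.9 -226.2] [11.2 25.1] 0.79 0.0709
rack 1790 [454.1 154.3] [201.   90.2] 71.32 0.029
spare top 467 [467.4 199.2] [51.  44.2] 71.0 0.0906
-0.00077007048127542
```

View pics/crop.png

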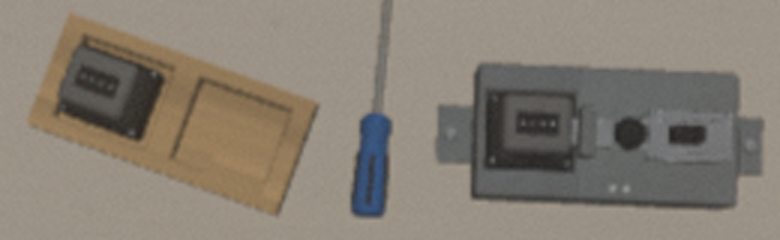

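Call:
servo_tool:
  plan:
    - [100, 0, 0, 0, 0, 0, 0.173]
    - [100, 0, 0, 0, 0, 0, 0.173]
    - [100, 0, 0, 0, 0, 0, 0.173]
    - [100, 0, 0, 0, 0, 0, 0.173]
    - [100, 0, 0, 0, 0, 0, 0.173]
    - [100, 0, 0, 0, 0, 0, 0.173]
    - [100, 0, 0, 0, 0, 0, 0.172]
    - [100, 0, 0, 0, 0, 0, 0]

```text
time_s: 1.1
ee_pos: [0.2033, 0.5109, 0.2052]
eef_rot: [-3.141, 0.001, 1.554]
force: [-0.3, -0.1, -0.1]
grip_width: 0.0942
grip_force: 0.0
```

Call:
servo_tool:
  plan:
    - [32, -0.05, 0.02, 0, 0, 0, 0]
    - [32, -0.05, 0.02, 0, 0, 0, 0]
    - [32, -0.05, 0.02, 0, 0, 0, 0]
    - [32, -0.05, 0.02, 0, 0, 0, 0]
    - [32, -0.05, 0.02, 0, 0, 0, 0]
    - [32, -0.05, 0.02, 0, 0, 0, 0]
    - [32, -0.05, 0.02, 0, 0, 0, 0]
    - [32, -0.05, 0.02, 0, 0, 0, 0]

```text
time_s: 2.1
ee_pos: [0.3564, 0.1065, 0.2056]
eef_rot: [3.141, -0.0, 1.558]
force: [1.2, 0.5, -0.7]
grip_width: 0.0302
grip_force: 0.0
```

Call:
servo_tool:
  plan:
    - [32, -0.05, 0.02, 0, 0, 0, 0]
    - [32, -0.05, 0.02, 0, 0, 0, 0]
    - [32, -0.05, 0.02, 0, 0, 0, 0]
    - [32, -0.05, 0.01, 0, 0, 0, 0]
    - [32, -0.05, 0, 0, 0, 0, 0]
    - [32, -0.04, 0, 0, 0, 0, 0]
    - [32, -0.02, 0, 0, 0, 0, 0]
    - [32, 0, 0, 0, 0, 0, 0]

```text
time_s: 3.1
ee_pos: [0.4203, -0.2038, 0.2051]
eef_rot: [-3.141, -0.0, 1.555]
force: [0.2, 1.3, -0.3]
grip_width: 0.0305
grip_force: 0.0
```

```bash
python3 - <<'E'
from station import ctrl
from h import *
c=ctrl.camera("wrist");np.savez("w1.npz",**c);cv2.imwrite("pics/w1.png",c["pixels"][...,::-1]);print(np.round(c["pose"],3))
P=cloud(c)
def rect(lo,hi,y0,y1,name):
    m=(P[...,2]>lo)&(P[...,2]<hi)&(P[...,1]>y0)&(P[...,1]<y1)&(abs(P[...,0]-.442)<.06)
    Q=P[m]
    if len(Q)<5: print(name,len(Q));return
    r=cv2.minAreaRect((Q[:,:2]*1000).astype(np.float32));print(name,len(Q),np.round(r[0],1),np.round(r[1],1),round(r[2],2),np.median(Q[:,2]).round(4))
rect(.067,.08,-.26,-.2,"grip")
rect(.0575,.068,-.205,-.175,"button")
rect(.085,.11,-.15,-.07,"pack")
rect(.038,.05,-.35,.0,"deck")
E
```

```text
[[ 1.     0.015  0.004  0.421]
 [-0.015  0.961  0.275 -0.123]
 [ 0.    -0.275  0.961  0.384]
 [ 0.     0.     0.     1.   ]]
grip 266 [ 443.8 -223.7] [23.1 12.7] 90.0 0.0713
button 352 [ 445.  -185.3] [22.3 20.5] 0.39 0.0602
pack 2673 [ 446.5 -112.1] [48.4 41.5] 89.14 0.0939
deck 10423 [ 445.3 -169.1] [194.8 100.3] 88.95 0.0445
```

View pics/w1.png

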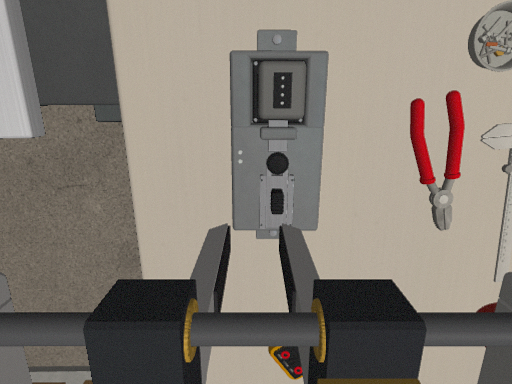

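The wrist view shows the pack at (283,90), the button at (278,163) and the grip at (277,200), between the fingers. The charger's yaw is about -1°, so the tool is aligned with it.

Call:
servo_tool:
  plan:
    - [32, -0.021, 0.023, 0, 0, 0, 0]
    - [32, 0, 0, 0.04, 0, 0, 0]
    - [32, 0, 0, 0.04, 0, 0, 0]
    - [32, 0, 0, 0.035, 0, 0, 0]
    - [32, 0, 0, 0.02, 0, 0, 0]
    - [32, 0, 0, 0.012, 0, 0, 0]
    - [32, 0, 0, 0, 0, 0, 0]
    - [32, 0, 0, 0, 0, 0, 0]

```text
time_s: 4.15
ee_pos: [0.4437, -0.2244, 0.0593]
eef_rot: [3.14, 0.001, 1.553]
force: [0.1, -0.5, -0.3]
grip_width: 0.0301
grip_force: 0.0
```

Call:
servo_tool:
  plan:
    - [5, 0, 0, 0, 0, 0, 0]
    - [5, 0, 0, 0, 0, 0, 0]
    - [5, 0, 0, 0, 0, 0, 0]
    - [5, 0, 0, 0, 0, 0, 0]
    - [5, 0, 0, 0, 0, 0, 0]
    - [5, 0, 0, 0, 0, 0, 0]
    - [5, 0, 0, 0, 0, 0, 0]
    - [5, 0, 0, 0, 0, 0, 0]
  force: 10

```text
time_s: 5.15
ee_pos: [0.4437, -0.2246, 0.0588]
eef_rot: [3.14, 0.001, 1.553]
force: [4.9, 0.1, 1.8]
grip_width: 0.0117
grip_force: 10.0
```

Call:
servo_tool:
  plan:
    - [5, -0.004, 0, 0, 0, 0, 0]
    - [5, -0.004, 0, 0, 0, 0, 0]
    - [5, -0.004, 0, 0, 0, 0, 0]
    - [5, -0.004, 0, 0, 0, 0, 0]
    - [5, -0.004, 0, 0, 0, 0, 0]
    - [5, -0.003, 0, 0, 0, 0, 0]
    - [5, 0, 0, 0, 0, 0, 0]
    - [5, 0, 0, 0, 0, 0, 0]

```text
time_s: 6.15
ee_pos: [0.4432, -0.2466, 0.0586]
eef_rot: [3.141, -0.001, 1.553]
force: [6.5, 6.9, 4.3]
grip_width: 0.0119
grip_force: 10.0
```

Call:
servo_tool:
  plan:
    - [32, 0, 0, 0, 0, 0, 0]
    - [32, 0, 0, 0, 0, 0, 0]
    - [32, 0, 0, 0, 0, 0, 0]
    - [32, 0, 0, -0.03, 0, 0, 0]
    - [32, 0, 0, -0.04, 0, 0, 0]
    - [0, 0, 0, -0.04, 0, 0, 0]
    - [0, 0, 0, 0, 0, 0, 0]
    - [0, 0, 0, 0, 0, 0, 0]

```text
time_s: 7.15
ee_pos: [0.4424, -0.2473, 0.1676]
eef_rot: [-3.141, -0.001, 1.553]
force: [-1.1, -0.6, -0.1]
grip_width: 0.0035
grip_force: 0.0
```

```bash
python3 - <<'E'
from station import ctrl
from h import *
o=ctrl.get_obs();print(np.round(o["ee_pos"],4),o["grip_width"])
for n in("wrist","top"):
    c=ctrl.camera(n);P=cloud(c)
    if n=="wrist":cv2.imwrite("pics/w2.png",c["pixels"][...,::-1])
    for lo,hi,y0,y1,name in((.067,.08,-.28,-.21,"grip"),(.0575,.068,-.205,-.173,"button"),(.085,.11,-.15,-.07,"pack")):
        Q=P[(P[...,2]>lo)&(P[...,2]<hi)&(P[...,1]>y0)&(P[...,1]<y1)&(abs(P[...,0]-.442)<.05)]
        if len(Q)<5: print(n,name,len(Q));continue
        r=cv2.minAreaRect((Q[:,:2]*1000).astype(np.float32));print(n,name,len(Q),np.round(r[0],1),np.round(r[1],1),round(r[2],2))
E
```

```text
[ 0.4424 -0.2473  0.1676] 0.003499777725067431
wrist grip 353 [ 443.8 -245.5] [23.3 13. ] 88.99
wrist button 529 [ 444.8 -183.6] [22.5 22.7] 42.92
wrist pack 3600 [ 446.  -115.9] [42.7 42. ] 88.7
top grip 6 [ 443.7 -237.3] [2.  8.9] 66.95
top button 74 [ 442.3 -184.8] [22.3 20.4] 23.29
top pack 462 [ 443.9 -113.4] [40.9 49. ] 0.79
```

View pics/w2.png

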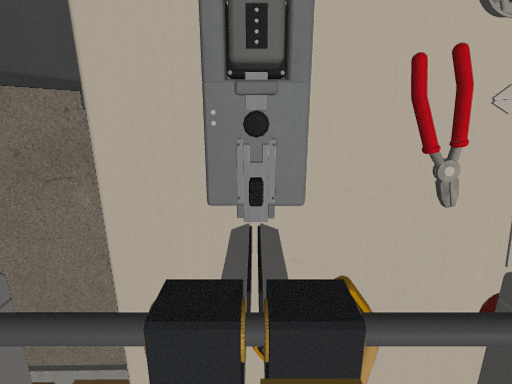

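The wrist view shows the fork drawn clear of the button at (256,123), with the grip now at (256,190), so the tab has travelled the full 22 mm.

Call:
servo_tool:
  plan:
    - [0, 0.03, 0.001, 0, 0, 0, 0]
    - [0, 0.0325, 0, 0.02, 0, 0, 0]
    - [0, 0, 0, 0.04, 0, 0, 0]
    - [0, 0, 0, 0.03, 0, 0, 0]
    - [0, 0, 0, 0.01, 0, 0, 0]
    - [0, 0, 0, 0.006, 0, 0, 0]
    - [0, 0, 0, 0.004, 0, 0, 0]
    - [0, 0, 0, 0, 0, 0, 0]

```text
time_s: 8.25
ee_pos: [0.4451, -0.1851, 0.059]
eef_rot: [3.141, 0.0, 1.553]
force: [-2.6, 0.5, 4.0]
grip_width: 0.0006
grip_force: 1.9
```

Call:
servo_tool:
  plan:
    - [0, 0, 0, 0.002, 0, 0, 0]
    - [0, 0, 0, 0.002, 0, 0, 0]
    - [0, 0, 0, 0.001, 0, 0, 0]
    - [0, 0, 0, 0, 0, 0, 0]
    - [0, 0, 0, 0, 0, 0, 0]
    - [0, 0, 0, 0, 0, 0, 0]
    - [0, 0, 0, 0, 0, 0, 0]
    - [0, 0, 0, 0, 0, 0, 0]

```text
time_s: 9.25
ee_pos: [0.4452, -0.1852, 0.054]
eef_rot: [3.141, 0.001, 1.553]
force: [-2.4, 1.3, 7.9]
grip_width: 0.0005
grip_force: 4.0
```

Call:
servo_tool:
  plan:
    - [0, 0, 0, -0.03, 0, 0, 0]
    - [0, 0, 0, -0.05, 0, 0, 0]
    - [75, 0, 0, -0.05, 0, 0, 0]
    - [75, 0.035, 0, -0.02, 0, 0, 0]
    - [75, 0.036, 0, 0, 0, 0, 0]
    - [75, 0, 0, 0, 0, 0, 0]
    - [75, 0, 0, 0, 0, 0, 0]
    - [75, 0, 0, 0, 0, 0, 0]

```text
time_s: 10.25
ee_pos: [0.4461, -0.1146, 0.2032]
eef_rot: [-3.141, -0.0, 1.552]
force: [0.2, 0.3, 0.8]
grip_width: 0.0572
grip_force: 0.0
```

```bash
python3 - <<'E'
from station import ctrl
from h import *
o=ctrl.get_obs();print(np.round(o["ee_pos"],4),o["grip_width"])
for n in("wrist","top"):
    c=ctrl.camera(n);P=cloud(c)
    if n=="wrist":cv2.imwrite("pics/w3.png",c["pixels"][...,::-1])
    for lo,hi,y0,y1,name in((.085,.13,-.15,-.07,"pack"),):
        Q=P[(P[...,2]>lo)&(P[...,2]<hi)&(P[...,1]>y0)&(P[...,1]<y1)&(abs(P[...,0]-.442)<.05)]
        if len(Q)<5: print(n,name,len(Q));continue
        r=cv2.minAreaRect((Q[:,:2]*1000).astype(np.float32));print(n,name,len(Q),np.round(r[0],1),np.round(r[1],1),round(r[2],2),np.median(Q[:,2]))
E
```

```text
[ 0.4461 -0.1146  0.2032] 0.057153785780009195
wrist pack 2466 [ 446.2 -109.8] [49.6 44.3] 88.09 0.10540702143420624
top pack 55 [ 454.2 -102.4] [12.6 22.2] 88.05 0.10543117710786665
```

View pics/w3.png

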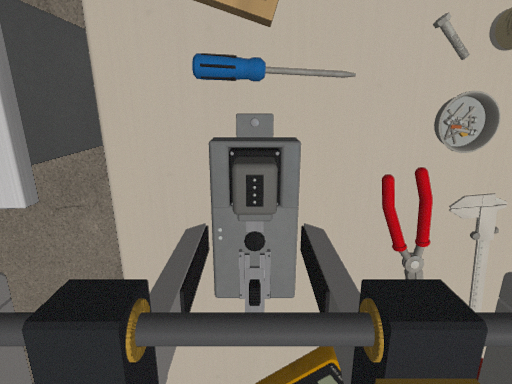

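The wrist view shows the pack raised at (255,190). Its top is now at 105 mm, so it is free.

Call:
servo_tool:
  plan:
    - [75, 0.003, -0.001, 0.03, 0, 0, 0]
    - [75, 0, 0, 0.04, 0, 0, 0]
    - [75, 0, 0, 0.035, 0, 0, 0]
    - [75, 0, 0, 0.02, 0, 0, 0]
    - [75, 0, 0, 0.01, 0, 0, 0]
    - [75, 0, 0, 0, 0, 0, 0]
    - [75, 0, 0, 0, 0, 0, 0]
    - [75, 0, 0, 0, 0, 0, 0]

```text
time_s: 11.35
ee_pos: [0.4456, -0.1111, 0.0691]
eef_rot: [3.14, 0.0, 1.553]
force: [-0.7, 0.5, 0.7]
grip_width: 0.0706
grip_force: 0.0
```

Call:
servo_tool:
  plan:
    - [35, 0, 0, 0, 0, 0, 0]
    - [35, 0, 0, 0, 0, 0, 0]
    - [35, 0, 0, 0, 0, 0, 0]
    - [35, 0, 0, 0, 0, 0, 0]
    - [35, 0, 0, 0, 0, 0, 0]
    - [35, 0, 0, 0, 0, 0, 0]
    - [35, 0, 0, 0, 0, 0, 0]
    - [35, 0, 0, 0, 0, 0, 0]
  force: 25

```text
time_s: 12.35
ee_pos: [0.4454, -0.111, 0.0686]
eef_rot: [3.141, 0.0, 1.553]
force: [3.1, 0.6, 2.2]
grip_width: 0.0419
grip_force: 25.0
```

Call:
servo_tool:
  plan:
    - [35, 0, 0, -0.005, 0, 0, 0]
    - [35, 0, 0, -0.01, 0, 0, 0]
    - [35, 0, 0, -0.015, 0, 0, 0]
    - [35, 0, 0, -0.02, 0, 0, 0]
    - [35, 0, 0, -0.025, 0, 0, 0]
    - [35, 0, 0, -0.02, 0, 0, 0]
    - [35, 0, 0, -0.015, 0, 0, 0]
    - [35, 0, 0, 0, 0, 0, 0]

```text
time_s: 13.35
ee_pos: [0.4455, -0.111, 0.1795]
eef_rot: [3.14, 0.001, 1.553]
force: [-0.1, -0.9, -4.2]
grip_width: 0.0422
grip_force: 25.0
```

Call:
servo_tool:
  plan:
    - [35, 0.015, 0, 0, 0, 0, 0]
    - [35, 0.02, 0, 0, 0, 0, 0]
    - [35, 0.025, 0, 0, 0, 0, 0]
    - [35, 0.025, 0, 0, 0, 0, 0]
    - [35, 0.02, 0, 0, 0, 0, 0]
    - [35, 0.01, 0, 0, 0, 0, 0]
    - [35, 0, 0, 0, 0, 0, 0]
    - [35, 0, 0, 0, 0, 0, 0]

```text
time_s: 14.35
ee_pos: [0.4472, 0.0037, 0.1783]
eef_rot: [-3.141, 0.0, 1.553]
force: [0.1, 0.1, -3.0]
grip_width: 0.0419
grip_force: 25.0
```

```bash
python3 - <<'E'
from station import ctrl
from h import *
o=ctrl.get_obs();print(np.round(o["ee_pos"],4),np.round(o["eef_rot"],3),o["grip_width"],np.round(o["force"],1))
c=ctrl.camera("wrist");P=cloud(c);np.savez("w4.npz",**c)
cv2.imwrite("pics/w4.png",c["pixels"][...,::-1])
m0=(P[...,1]>.02)&(P[...,1]<.28)&(abs(P[...,0]-.454)<.12)
for lo,hi,n in((.022,.036,"rack"),(.08,.11,"spare")):
    m=(m0&(P[...,2]>lo)&(P[...,2]<hi)).astype(np.uint8)
    k,l,s,_=cv2.connectedComponentsWithStats(m);l=l==1+s[1:,4].argmax();Q=P[l]
    r=cv2.minAreaRect((Q[:,:2]*1000).astype(np.float32));print(n,len(Q),np.round(r[0],1),np.round(r[1],1),round(r[2],2),np.median(Q[:,2]))
# pocket floor
m=(m0&(P[...,2]>.006)&(P[...,2]<.018)&(np.hypot(P[...,0]-.439,P[...,1]-.11)<.06))
r=cv2.minAreaRect((P[m][:,:2]*1000).astype(np.float32));print("floor",m.sum(),r)
E
```

```text
[0.4472 0.0037 0.1783] [-3.141  0.     1.553] 0.04187815151219758 [ 0.1  0.1 -3. ]
rack 6607 [445.5 125.4] [135.6  90.2] 71.31 0.029386074048316113Traceback (most recent call last):
  File "<stdin>", line 9, in <module>
ValueError: attempt to get argmax of an empty sequence
```

View pics/w4.png

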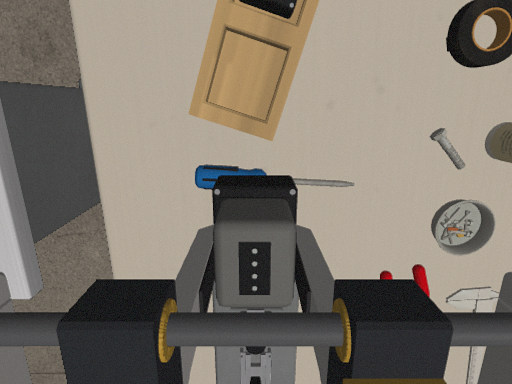

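The wrist view shows the pack held square at (255,255), the empty pocket at (248,75), and the screwdriver between them, well below the pack.

```bash
python3 - <<'E'
from h import *
c=np.load("w4.npz");P=cloud(c)
m=(np.hypot(P[...,0]-.447,P[...,1])<.06)&(P[...,2]>.17)
v,u=np.nonzero(m);k=(u>215)&(u<297)&(v<312);Q=P[v[k],u[k]]
print(np.percentile(Q[:,2],[5,50,95]))
for lo,hi in((.203,.225),(.165,.175)):
    T=Q[(Q[:,2]>lo)&(Q[:,2]<hi)]
    r=cv2.minAreaRect((T[:,:2]*1000).astype(np.float32));print(len(T),r,T.min(0),T.max(0))
L=P[170:200,205:305].reshape(-1,3);L=L[(L[:,2]>.12)];print(L.min(0),L.max(0))
E
```

```text
[0.18104481 0.21479299 0.21633218]
7318 ((448.15380859375, 5.044464111328125), (49.95328903198242, 42.28547286987305), 88.01519012451172) [ 0.42630634 -0.02007442  0.20301641] [0.4695692  0.03018178 0.21797358]
136 ((448.0826110839844, 27.903684616088867), (15.803958892822266, 48.90184020996094), 85.61202239990234) [0.42369741 0.01815413 0.1700068 ] [0.4722833  0.03464091 0.17499156]
[0.42076176 0.02541353 0.13821491] [0.47477998 0.0364633  0.17934557]
```

Call:
servo_tool:
  plan:
    - [35, 0.02, -0.002, 0, 0, 0, 0]
    - [35, 0.03, -0.002, 0, 0, 0, 0]
    - [35, 0.03, -0.002, 0, 0, 0, 0]
    - [35, 0.02, -0.002, 0, 0, 0, 0]
    - [35, 0.006, -0.001, 0, 0, 0, 0.1]
    - [35, 0, 0, 0, 0, 0, 0.13]
    - [35, 0, 0, 0, 0, 0, 0.075]
    - [35, 0, 0, 0, 0, 0, 0]

```text
time_s: 15.4
ee_pos: [0.4403, 0.1098, 0.1784]
eef_rot: [-3.142, 0.0, 1.248]
force: [0.3, -0.2, -3.3]
grip_width: 0.0418
grip_force: 25.0
```

Call:
servo_tool:
  plan:
    - [35, 0, 0, 0.015, 0, 0, 0]
    - [35, 0, 0, 0.025, 0, 0, 0]
    - [35, 0, 0, 0.025, 0, 0, 0]
    - [35, 0, 0, 0.015, 0, 0, 0]
    - [35, 0, 0, 0.005, 0, 0, 0]
    - [35, 0, 0, 0, 0, 0, 0]
    - [35, 0, 0, 0, 0, 0, 0]
    - [35, 0, 0, 0, 0, 0, 0]

```text
time_s: 16.4
ee_pos: [0.4405, 0.1102, 0.094]
eef_rot: [3.141, -0.0, 1.248]
force: [-0.2, -0.0, -3.2]
grip_width: 0.0416
grip_force: 25.0
```

```bash
python3 - <<'E'
from station import ctrl
from h import *
o=ctrl.get_obs();print(np.round(o["ee_pos"],4),np.round(o["eef_rot"],3),o["grip_width"])
c=ctrl.camera("side");np.savez("s5.npz",**c)
a=cv2.resize(c["pixels"][190:310,200:310,::-1],None,fx=3.2,fy=3.2,interpolation=2)
c=ctrl.camera("wrist");np.savez("w5.npz",**c)
b=cv2.resize(c["pixels"][60:340,150:370,::-1],(302,384))
cv2.imwrite("pics/p5.png",np.hstack([a,b]))
E
```

```text
[0.4405 0.1102 0.094 ] [ 3.141 -0.     1.248] 0.041642543577489255
```

View pics/p5.png

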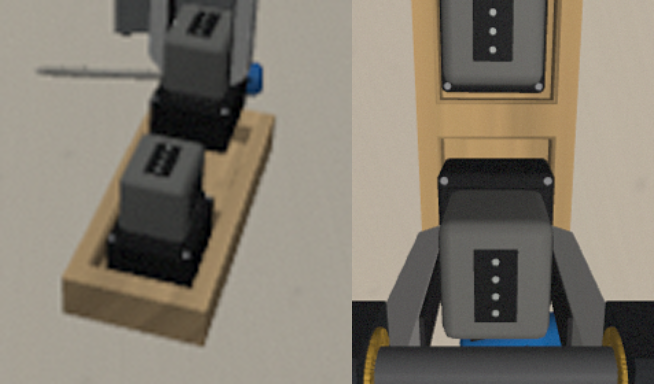

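The pack is square above the pocket in both views, and the spare at left (160,210) is undisturbed. Now I lower it gently.

Call:
servo_tool:
  plan:
    - [35, 0, 0, 0.01, 0, 0, 0]
    - [35, 0, 0, 0.008, 0, 0, 0]
    - [35, 0, 0, 0.004, 0, 0, 0]
    - [35, 0, 0, 0.003, 0, 0, 0]
    - [35, 0, 0, 0.003, 0, 0, 0]
    - [35, 0, 0, 0.002, 0, 0, 0]
    - [35, 0, 0, 0, 0, 0, 0]
    - [35, 0, 0, 0, 0, 0, 0]

```text
time_s: 17.5
ee_pos: [0.4403, 0.1102, 0.0636]
eef_rot: [3.141, -0.0, 1.248]
force: [-0.1, -0.1, -3.4]
grip_width: 0.0421
grip_force: 25.0
```

Call:
servo_tool:
  plan:
    - [35, 0, 0, 0.002, 0, 0, 0]
    - [35, 0, 0, 0.002, 0, 0, 0]
    - [35, 0, 0, 0.0015, 0, 0, 0]
    - [35, 0, 0, 0.001, 0, 0, 0]
    - [35, 0, 0, 0.001, 0, 0, 0]
    - [35, 0, 0, 0.0005, 0, 0, 0]
    - [35, 0, 0, 0, 0, 0, 0]
    - [35, 0, 0, 0, 0, 0, 0]

```text
time_s: 18.5
ee_pos: [0.4403, 0.1102, 0.0555]
eef_rot: [3.141, -0.0, 1.248]
force: [-0.3, -0.5, -3.2]
grip_width: 0.0417
grip_force: 25.0
```

Call:
servo_tool:
  plan:
    - [35, 0, 0, 0.0005, 0, 0, 0]
    - [35, 0, 0, 0.0005, 0, 0, 0]
    - [35, 0, 0, 0.0005, 0, 0, 0]
    - [35, 0, 0, 0, 0, 0, 0]
    - [35, 0, 0, 0, 0, 0, 0]
    - [35, 0, 0, 0, 0, 0, 0]
    - [35, 0, 0, 0, 0, 0, 0]
    - [35, 0, 0, 0, 0, 0, 0]

```text
time_s: 19.5
ee_pos: [0.4405, 0.1104, 0.0547]
eef_rot: [3.141, -0.001, 1.248]
force: [-3.2, 1.8, 9.4]
grip_width: 0.0418
grip_force: 25.0
```

It has touched the floor of the pocket, so I release and retreat.

Call:
servo_tool:
  plan:
    - [42, 0, 0, 0, 0, 0, 0]
    - [50, 0, 0, 0, 0, 0, 0]
    - [60, 0, 0, 0, 0, 0, 0]
    - [75, 0, 0, 0, 0, 0, 0]
    - [75, 0, 0, 0, 0, 0, 0]
    - [75, 0, 0, 0, 0, 0, 0]
    - [75, 0, 0, -0.01, 0, 0, 0]
    - [75, 0, 0, -0.02, 0, 0, 0]

```text
time_s: 20.5
ee_pos: [0.4399, 0.1101, 0.0844]
eef_rot: [-3.141, 0.001, 1.248]
force: [0.5, 0.7, 1.2]
grip_width: 0.0704
grip_force: 0.0
```

Call:
servo_tool:
  plan:
    - [75, 0, 0, -0.04, 0, 0, 0]
    - [75, 0, 0, -0.05, 0, 0, 0]
    - [75, 0, 0, -0.04, 0, 0, 0]
    - [75, -0.05, 0, 0, 0, 0, 0]
    - [75, -0.05, 0, 0, 0, 0, 0]
    - [75, -0.03, 0, 0, 0, 0, 0]
    - [75, 0, 0, 0, 0, 0, 0]
    - [75, 0, 0, 0, 0, 0, 0]

```text
time_s: 21.5
ee_pos: [0.3992, -0.0127, 0.2144]
eef_rot: [3.141, -0.0, 1.248]
force: [0.4, 1.0, 0.3]
grip_width: 0.0705
grip_force: 0.0
```

```bash
python3 - <<'E'
from station import ctrl
from h import *
c=ctrl.camera("side")
a=cv2.resize(c["pixels"][190:310,200:310,::-1],None,fx=3.2,fy=3.2,interpolation=2)
c=ctrl.camera("wrist");P=cloud(c)
cv2.imwrite("pics/p6.png",np.hstack([a,cv2.resize(c["pixels"][:260,140:370,::-1],(340,384))]))
for cx,cy in((.440,.110),(.469,.199)):
    Q=P[(np.hypot(P[...,0]-cx,P[...,1]-cy)<.05)&(P[...,2]>.085)]
    if len(Q)>5:print(len(Q),cv2.minAreaRect((Q[:,:2]*1000).astype(np.float32)),np.median(Q[:,2]))
E
```

```text
2802 ((440.5586242675781, 111.10017395019531), (49.761260986328125, 41.819522857666016), 71.98542785644531) 0.09137607314499904
```

View pics/p6.png

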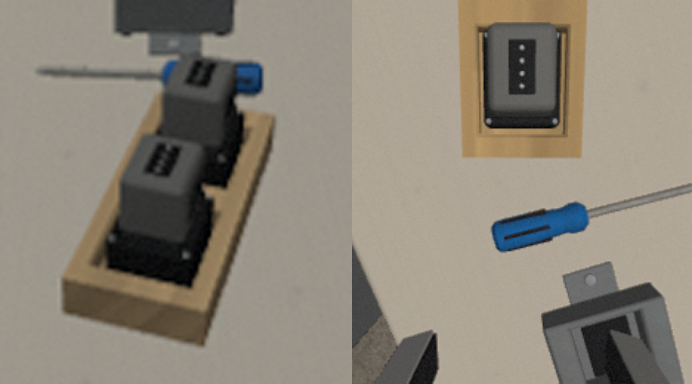

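The pack stands upright in the pocket with its top at about 91 mm, the spare has not moved, and the robot is clear of everything.

```bash
python3 -c "
from station import ctrl
print(ctrl.hand_in())"
```

```text
the job is handed in; nothing more can be done
None
```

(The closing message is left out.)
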